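# Slide a practice plate into a butt-welding jig

## Robot

A 7-joint arm with a two-finger parallel gripper is mounted at the origin on a cart in front of the work surface, level with it; the furniture and walls round the work are solid. World frame = base frame: x ahead of the robot, y to its left, z up, the work surface at z = 0. Lengths are in mm, angles in rad, forces in N, time in s.
With the tool pointing down it reaches from about 350 to 900 mm from the base axis. Payload 7.2 kg.
Tool frame: the origin (TCP) lies at the very end of the fingers, on their centre line; the grasp point (between the pads) lies 19 mm behind it (env.grasp_offset is the z of the grasp point in the tool frame, in mm); z points along the fingers, y is the line along which they close (so a half turn about z gives the same grasp; the last joint's range is limited). The gripper opens to 85 mm and grips with 20 to 120 N. Pads are 22 mm wide; open, the fingers measure 114 mm over their backs; the gripper's body (76 mm by 85 mm) begins 54 mm behind the grasp point. The pads swing forward as they close: fully open they stand 13 mm farther back than shut.
Start: joints at [-1.236, 0.411, -0.013, 1.596, 0.006, 1.134, -0.082], TCP at [245.007, 574.979, 231.297] pointing down, gripper open.
Joint ranges: [-2.95, 2.95], [-0.29, 1.99], [-1.47, 1.44], [0.14, 2.54], [-1.03, 4.17], [0.13, 1.85], [-2.86, 2.86]. Speed limits (rad/s): [2.39, 2.39, 3.01, 3.01, 3.14, 3.14, 3.14].

## Interface

Orientations are given as a unit quaternion [x, y, z, w].
In Python, from cell import env, optics gives the robot as it stands. The module is installed in compiled form; this text tells all that it offers.
- The arm moves only by the tool apply_moves, never from a script. Its argument "motion" is a list that holds one entry, the list of rows, each a list of 6 numbers: the shift along the tool's x, y, z as a fraction of full scale, then the turn, a rotation vector about the tool's x, y, z as a fraction of full scale. A call has 1 to 20 rows; each row shifts and turns the commanded pose from where the row before left it, along the tool's axes as they then stand; what a row does not reach is not made up. Full scale, the value 1, is 0.025 m for a shift and 4 degrees for a turn. A row lasts 1/12 s, in which the tool goes at most 41.7 mm and 7.16 degrees, less where a joint would pass 70% of its speed; a pose out of reach is approached as far as the arm can. A call with a number of a shift or a turn outside -1 to 1 is refused whole. A call with a gripper value outside its range is refused whole. "claw" is the finger opening in mm, from 0 to 85.4, set as the call begins (left out, the last holds). The fingers move at their own pace and stop on an object; "squeeze" is the grip in N (left out, the last holds). Time passes only in rows, so rows that do not move let the fingers close. It gives the time, the measured TCP pose, the force, the opening and the grip force at its end, in the units of the state.
- env.read_state(): the state, without advancing time (a new reading comes with each control period).
- optics.get_image(name): name is "scene" or "top" or "wrist"; returns a dict with "image" (400x640x3 uint8, red, green, blue), "depth" (400x640 float32, mm along the optical axis (not along the pixel's ray), 0 where there is no reading), "K" (3x3 intrinsics, pixels), "D" ([k1, k2, p1, p2, k3] as OpenCV has them; the pictures are not rectified), "xyz" and "attitude" of the camera in the world; the wrist camera has in their place "T_tool_cam" (4x4, takes a point from camera to tool coordinates, whose origin is the TCP and whose axes are the flange's). Camera axes: x right, y down, z forward; pixel columns grow to the right and rows downward; lengths in mm; the calibration is good to about 2 mm. A picture is of the moment at which its call begins: read the wrist's pose just before it.
- env.sign_off(): hands the job in; it is judged then, once.
The state is a dict: "clock": time; "joint_pos": joint angles; "dq": joint speeds; "effort": joint torques, N m; "position": TCP position; "tcp_rot": TCP orientation; "force": force on the tool from outside, world axes, zero at the start; "torque": the same for the moment, N m; "opening": opening from 0.0 (shut) to 1.0 (fully open); "grip_force": force on a finger pad.
Only numpy, scipy, OpenCV 4.12 (cv2) and the standard library are available. Lean on these libraries where they do the work, as an engineer would, in place of code of your own. Each camera call takes 0.05 s, during which the arm holds its last target. There are 200 camera calls.

## Task

Get the two dark steel practice plates ready for tacking: with the fingertips, push the loose plate along the table until its far edge lies flush against the steel fence of the jig and its side edge butts flush against the plate that is already clamped there. Only push it, do not lift it off the table, and leave the other things where they are.

Things in the scene. Friction and masses are not known exactly. Their poses are not given: they have to be found in the camera images.
- plate_mid (a point): Centre, half-way up, of the loose plate: dark steel, 70 mm along its x, 60 mm along its y, 10 mm thick (12 mm at the grey weld bead across its top), about 0.25 kg (it slides at up to about 8 N), lying flat on the table, its top upward. Its axes are the plate's own; its y axis starts within 0.4 rad of the jig's y axis.
- jig_corner (a point): Inner corner of the jig, at table height, fixed. Its y axis runs along the foot of the fence's face, to the left seen from the robot; its x axis points into the fence, away from the robot. The loose plate is home when its centre is at x = -35, y = +30 mm here, its axes parallel to these. Its centre starts at x = -125 to -90, y = 55 to 95 mm here.
- jig: The jig, fixed to the table; same origin and axes as jig_corner. Its fence is a bare steel bar 20 mm thick and 24 mm high, its face on x = 0, from y = -70 to +100 mm. A red strap clamp, up to 42 mm high, runs over the clamped plate at about y = -47 mm. The blue bench vice (right, in front) and the pole of the welding positioner (left, behind the fence) stand close by: keep gripper and wrist clear of them.
- clamped_plate: The plate already clamped in the jig, the twin of the loose one, fixed; origin at the middle of its underside. In the frame of jig_corner it fills x = -70 to 0, y = -60 to 0 mm, so its butt edge lies on y = 0.
- plate: The loose plate itself, the same as above; origin at the middle of its underside.
- soapstone: White soapstone stick, 12 x 105 x 9 mm, loose, behind the fence; origin at its underside. To be left alone.
- marker: White and yellow paint marker, 17 x 123 x 17 mm, loose, lying near the table's front edge; origin at its underside. To be left alone.
- magnet_square: Red magnetic welding square, 74 x 90 x 22 mm, loose, on the table to the right of the jig; origin at its underside. To be left alone.
- paste_tin: White and blue round tin, 69 mm across, 44 mm high, loose, on the table right of the jig; origin at its underside. To be left alone.

How it is judged (in metres and radians):
At the end, for the whole second after the job is handed in: The loose plate lies flat and still on the table, within 3 mm of touching the fence and within 3 mm of touching the clamped plate, parallel to both within 0.05 rad (x of plate_mid in the frame of jig_corner between -0.038 and -0.032 m and y of plate_mid in the frame of jig_corner between 0.027 and 0.033 m and angle between the y axis of plate_mid and the y axis of jig_corner, either way round below 0.05 rad and angle between plate_mid's own z axis and vertical below 0.05 rad and height (world z) of plate_mid below 0.008 m and linear speed of plate below 0.01 m/s).
It fails at once if the loose plate is lifted off the table (by more than 8 mm) or tipped (by more than 0.2 rad) (height (world z) of plate_mid above 0.013 m or angle between plate_mid's own z axis and vertical above 0.2 rad).
It fails at once if one of the other loose things is moved by more than 15 mm (distance of any of soapstone, marker, magnet_square, paste_tin from where it was at the start of the episode above 0.015 m).
It also fails if it takes over 54 s, if anything falls off the work surface, if the arm or the gripper's body presses on something with over 40 N, if the wrist force passes 120 N, or if a joint passes its speed limit or range.

## Working session

There is one attempt and no reset: what is moved stays moved. The work goes in short steps, Python scripts to look and compute and a tool call to move; the robot and the scene stay as the last step left them, time stands still between calls to the robot, and variables do not carry over. Pictures are saved under pics/ and viewed, at most 10 in all, crops included, and the job is handed in when it is done.

Besides the shell and the picture viewer there is one more tool, called after "Call:" by a JSON object that holds its "method" and its "body". apply_moves: Moves the arm, as the interface text tells. Its arguments: {"type":"object","properties":{"motion":{"type":"array"},"claw":{"type":"number"},"squeeze":{"type":"number"}},"required":["motion"]}

```bash
mkdir -p pics; cat > h.py <<'E'
import numpy as np, cv2
from cell import env, optics
from scipy.spatial.transform import Rotation as R
def campose(c,s):
    if 'T_tool_cam' in c:
        T=np.eye(4);T[:3,:3]=R.from_quat(s['tcp_rot']).as_matrix();T[:3,3]=s['position']
        return T@np.array(c['T_tool_cam'])
    T=np.eye(4);a=np.array(c['attitude']);T[:3,:3]=R.from_quat(a).as_matrix() if a.size==4 else a.reshape(3,3);T[:3,3]=c['xyz'];return T
def onplane(c,T,px,z):
    p=cv2.undistortPoints(np.array(px,float).reshape(-1,1,2),c['K'],np.array(c['D'])).reshape(-1,2)
    d=np.c_[p,np.ones(len(p))]@T[:3,:3].T
    return T[:3,3]+d*((z-T[2,3])/d[:,2])[:,None]
def snap(n,f):
    s=env.read_state();c=optics.get_image(n);cv2.imwrite('pics/'+f,c['image'][:,:,::-1]);return s,c
E
python3 - <<'E'
from h import *
for n in('top','scene'):
    s,c=snap(n,n+'0.png');print(n,campose(c,s).round(3),c['K'],c['D'])
    np.save(n+'0.npy',c,allow_pickle=True)
print(s)
E
```

```text
top [[-1.600000e-02 -9.850000e-01  1.720000e-01  3.754540e+02]
 [-1.000000e+00  1.600000e-02 -0.000000e+00 -6.017200e+01]
 [-2.000000e-03 -1.720000e-01 -9.850000e-01  1.256205e+03]
 [ 0.000000e+00  0.000000e+00  0.000000e+00  1.000000e+00]] [[479.48732797   0.         323.64370652]
 [  0.         479.48732797 194.92354887]
 [  0.           0.           1.        ]] [-0.09174206  0.          0.          0.          0.        ]
scene [[-7.280000e-01  3.090000e-01 -6.120000e-01  1.172062e+03]
 [ 6.860000e-01  3.260000e-01 -6.510000e-01  5.379850e+02]
 [-1.000000e-03 -8.940000e-01 -4.490000e-01  4.561020e+02]
 [ 0.000000e+00  0.000000e+00  0.000000e+00  1.000000e+00]] [[408.91777493   0.         325.31220994]
 [  0.         408.91777493 202.2541751 ]
 [  0.           0.           1.        ]] [-0.03579171  0.          0.          0.          0.        ]
{'clock': 0.05, 'joint_pos': array([-1.2361721 ,  0.41190292, -0.01271256,  1.59700173,  0.00560953,
        1.13429997, -0.08221337]), 'dq': array([ 0.00248529,  0.0010144 ,  0.00062866, -0.00254536,  0.00175762,
       -0.0001856 , -0.000228  ]), 'effort': array([ 2.58678803e-03, -6.02395892e+01,  6.84757177e-01, -3.00417030e+01,
        1.39480928e-02,  6.52216011e-03, -5.58250406e-07]), 'position': array([244.86511652, 574.52152144, 230.46850507]), 'tcp_rot': array([ 2.00045400e-01,  9.79786312e-01, -7.81968528e-04, -9.84737939e-05]), 'force': array([-0.10824007,  0.29151436, -0.11154892]), 'torque': array([-0.0178773 , -0.04455366, -0.03453487]), 'grip_force': 0.0, 'opening': 0.9995989546079452}
```

View pics/top0.png

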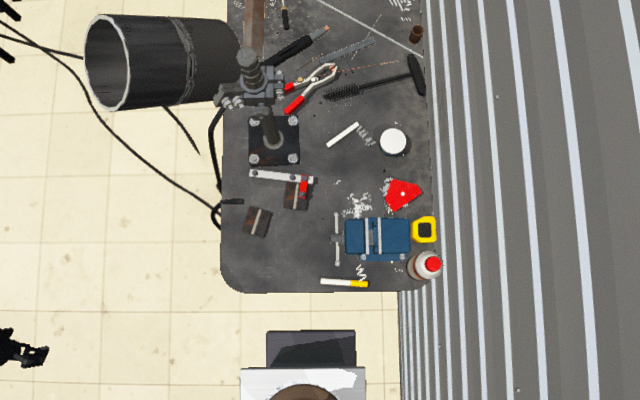

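View pics/scene0.png

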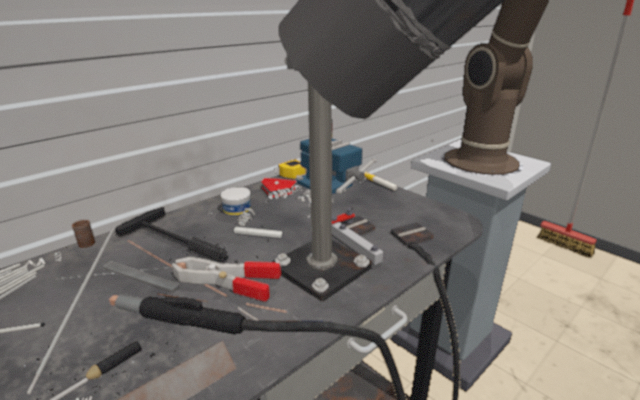

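The top view shows the loose plate near (257,221), the fence from (250,172) to (313,182), and the clamped plate near (297,193). The scene view agrees. I'll enlarge the jig area.

```bash
python3 - <<'E'
import cv2
i=cv2.imread('pics/top0.png')[150:250,220:340]
i=cv2.convertScaleAbs(i,alpha=1.6,beta=15)
cv2.imwrite('pics/c1.png',cv2.resize(i,None,fx=6,fy=6,interpolation=cv2.INTER_CUBIC))
E
```

```text
(no output)
```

View pics/c1.png

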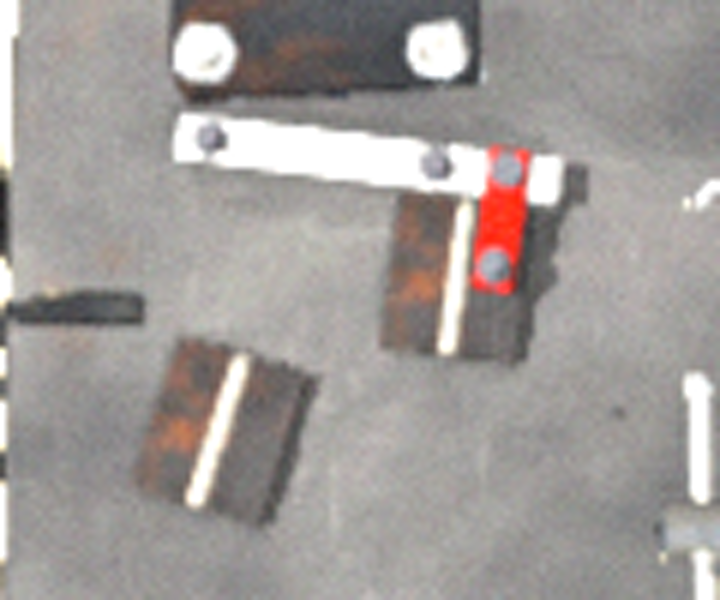

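```bash
cat > m.py <<'E'
from h import *
def show(c,T,f,pl,bead):
    pass
E
python3 - <<'E'
from h import *
c=np.load('top0.npy',allow_pickle=True).item();T=campose(c,None)
P=lambda q,z:onplane(c,T,np.array(q)/6+[220,150],z)[:,:2]
F=P([(172,162),(562,205)],24);B=P([(400,195),(380,347)],10)
L=P([(182,338),(316,374),(268,520),(138,485)],10);W=P([(240,357),(198,500)],12)
a=F[0]-F[1];print('fence',F,np.linalg.norm(a),np.arctan2(-a[0],a[1]))
b=B[0]-B[1];print('butt',B,np.linalg.norm(b),np.arctan2(b[1],b[0]))
print('loose',L,L.mean(0),W.mean(0));d=W[0]-W[1];print(np.arctan2(d[1],d[0]),np.linalg.norm(d))
th=np.arctan2(-a[0],a[1]);Rm=np.array([[np.cos(th),-np.sin(th)],[np.sin(th),np.cos(th)]])
co=F[1]+Rm@[0,70];print('corner',co, 'from other end',F[0]+Rm@[0,-100]);print('butt in jig',(B-co)@Rm,'loose in jig',(L.mean(0)-co)@Rm,(W.mean(0)-co)@Rm)
print('vice/pole',P([(690,380),(660,530)],40))
E
```

```text
fence [[642.16408149 135.97186739]
 [620.10832153 -35.01083543]] 172.39936545495095 -0.12828569486619168
butt [[628.5618775   36.85043625]
 [560.79074795  45.7818574 ]] 68.35712313586923 -0.13103287847896064
loose [[566.12438014 132.87461816]
 [549.28427216  73.85044155]
 [485.61930395  94.64375636]
 [501.65301645 151.52379544]] [525.67024317 113.22315288] [525.78724248 115.9568111 ]
-0.27956643077968535 64.98426530268429
corner [629.06370946  34.4139514 ] from other end [629.37067015  36.79360048]
butt in jig [[ -0.80941777   2.35226202]
 [-69.16628296   2.54005135]] loose in jig [-112.62623327   64.93404875] [-112.85992353   67.6602118 ]
vice/pole [[540.01555479 -88.98859464]
 [476.250746   -75.06254626]]
```

Call:
{"method": "apply_moves", "body": {"motion": [[[0,0,0,0,0,-0.98],[0,0,0,0,0,-0.98],[0,0,0,0,0,-0.98],[0,0,0,0,0,-0.98],[-0.3,-0.5,0,0,0,0],[-0.6,-0.9,0,0,0,0],[-0.6,-0.9,0,0,0,0],[-0.6,-0.9,0,0,0,0],[-0.6,-0.9,0,0,0,0],[-0.6,-0.9,0,0,0,0],[-0.6,-0.9,0,0,0,0],[-0.6,-0.9,0,0,0,0],[-0.6,-0.9,0,0,0,0],[-0.6,-0.9,0,0,0,0],[-0.6,-0.9,0,0,0,0],[-0.6,-0.9,0,0,0,0],[-0.6,-0.9,0,0,0,0],[-0.6,-0.9,0,0,0,0],[-0.6,-0.9,0,0,0,0],[-0.3,-0.5,0,0,0,0]]], "claw": 30}}

```text
clock: 1.77
position: [425.5, 205.6, 231.1]
tcp_rot: [0.066, 0.998, -0.001, 0.0]
force: [-0.1, -0.4, -0.2]
opening: 0.355
grip_force: 0.0
```

```bash
python3 - <<'E'
from h import *
s,c=snap('wrist','w1.png');np.save('w1.npy',dict(c=c,s=s),allow_pickle=True);T=campose(c,s);print(T.round(2),s['position'])
Rm=R.from_euler('z',-.13).as_matrix();j=np.array([629,37,0]);Q=lambda p:Rm@np.array(p,float)+j
w=np.array([Q(p) for p in[(0,0,24),(0,100,24),(0,0,10),(-70,0,10),(-112.6,66,10)]])
cT=np.linalg.inv(T);r=cT[:3,:3]@w.T+cT[:3,3:];print(cv2.projectPoints(r.T.copy(),np.zeros(3),np.zeros(3),c['K'],np.array(c['D']))[0].reshape(-1,2).round(0))
E
```

```text
[[ 1.3000e-01  9.5000e-01  2.9000e-01  3.4979e+02]
 [ 9.9000e-01 -1.3000e-01 -4.0000e-02  2.1546e+02]
 [-0.0000e+00  3.0000e-01 -9.5000e-01  3.7314e+02]
 [ 0.0000e+00  0.0000e+00  0.0000e+00  1.0000e+00]] [425.46098019 205.6013122  231.1477022 ]
[[226. 322.]
 [294. 322.]
 [229. 315.]
 [224. 275.]
 [268. 249.]]
```

View pics/w1.png

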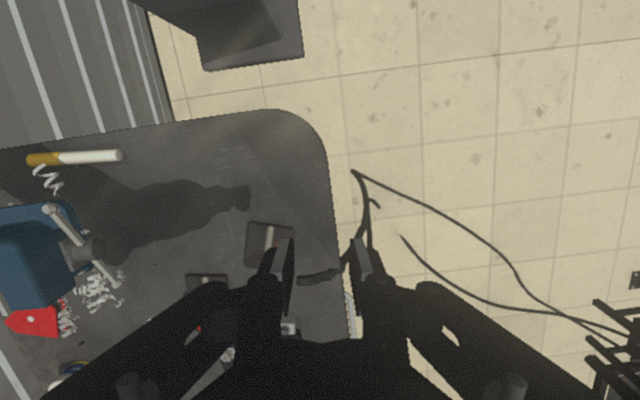

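The wrist view shows the plate at (268,245), where I predicted it. Going down behind it.

Call:
{"method": "apply_moves", "body": {"motion": [[[-0.456,-0.728,0.2,0,0,0],[-0.456,-0.728,0.2,0,0,0],[-0.456,-0.728,0.2,0,0,0],[-0.456,-0.728,0.2,0,0,0],[0,0,1,0,0,0],[0,0,1,0,0,0],[0,0,1,0,0,0],[0,0,1,0,0,0],[0,0,1,0,0,0],[0,0,1,0,0,0],[0,0,1,0,0,0],[0,0,0.7,0,0,0],[0,0,0.4,0,0,0],[0,0,0,0,0,0]]]}}

```text
clock: 2.98
position: [458.7, 130.6, 6.9]
tcp_rot: [0.064, 0.998, -0.001, -0.002]
force: [-0.6, -0.4, -0.1]
opening: 0.349
grip_force: 0.0
```

```bash
python3 - <<'E'
from h import *
s,c=snap('wrist','w2.png');i=c['image'][:,:,::-1];T=campose(c,s);print(s['position'],s['tcp_rot'],s['force'])
np.save('w2.npy',dict(c=c,s=s),allow_pickle=True)
cv2.imwrite('pics/w2c.png',cv2.convertScaleAbs(i,alpha=1.5,beta=20))
E
```

```text
[458.71914454 130.56747717   6.86197482] [ 6.43546674e-02  9.97925211e-01 -7.91950144e-04 -1.76730230e-03] [-0.61210486 -0.36018801 -0.05072144]
```

View pics/w2c.png

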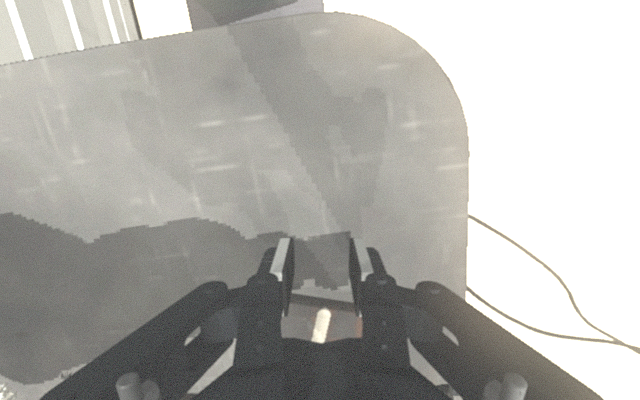

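The plate's near edge and bead (320,322) sit between and just beyond the fingers, as intended. Lowering and pushing toward the fence.

Call:
{"method": "apply_moves", "body": {"motion": [[[0,-0.1,0.14,0,0,0],[0,0,0,0,0,0],[-0.2,0,0,0,0,0],[-0.2,0,0,0,0,0],[-0.2,0,0,0,0,0],[-0.2,0,0,0,0,0],[-0.2,0,0,0,0,0],[-0.2,0,0,0,0,0],[-0.2,0,0,0,0,0],[-0.2,0,0,0,0,0],[-0.2,0,0,0,0,0],[-0.2,0,0,0,0,0],[-0.2,0,0,0,0,0],[-0.2,0,0,0,0,0],[-0.2,0,0,0,0,0],[-0.2,0,0,0,0,0],[-0.2,0,0,0,0,0],[0,0,0,0,0,0]]]}}

```text
clock: 4.53
position: [535.8, 118.4, 5.4]
tcp_rot: [0.065, 0.998, 0.0, 0.001]
force: [-0.3, -0.0, -0.1]
opening: 0.351
grip_force: 0.0
```

```bash
python3 - <<'E'
from h import *
s,c=snap('top','t2.png');print(s['position'],s['force'])
a=c['image'][:,:,::-1][150:250,220:340];s,c=snap('scene','s2.png');b=c['image'][:,:,::-1][190:290,320:440]
i=cv2.convertScaleAbs(np.hstack([a,b]),alpha=1.6,beta=15)
cv2.imwrite('pics/c2.png',cv2.resize(i,(800,333),interpolation=cv2.INTER_CUBIC))
E
```

```text
[535.75742771 118.42701372   5.42900886] [-0.2791161  -0.01348788 -0.12900364]
```

View pics/c2.png

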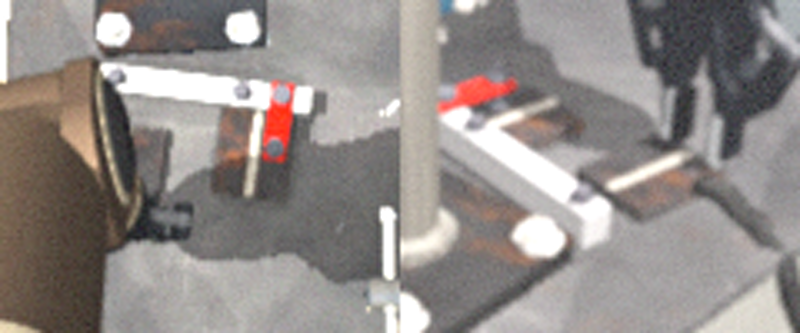

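The plate has moved up square, with both fingers behind it, and about 20 mm is left to the fence.

Call:
{"method": "apply_moves", "body": {"motion": [[[0,0,0.08,0,0,0],[-0.12,0,0,0,0,0],[-0.12,0,0,0,0,0],[-0.12,0,0,0,0,0],[-0.12,0,0,0,0,0],[-0.12,0,0,0,0,0],[-0.12,0,0,0,0,0],[0,0,0,0,0,0]]]}}

```text
clock: 5.3
position: [553.0, 116.2, 3.4]
tcp_rot: [0.065, 0.998, 0.0, 0.0]
force: [-0.4, 0.4, -0.8]
opening: 0.349
grip_force: 0.0
```

Call:
{"method": "apply_moves", "body": {"motion": [[[-0.08,0,0,0,0,0],[-0.08,0,0,0,0,0]]]}}

```text
clock: 5.47
position: [555.7, 115.9, 3.3]
tcp_rot: [0.064, 0.998, 0.0, -0.0]
force: [-2.8, 0.9, 2.1]
opening: 0.352
grip_force: 1.4
```

Call:
{"method": "apply_moves", "body": {"motion": [[[-0.06,0,0,0,0,0],[-0.06,0,0,0,0,0],[0,0,0,0,0,0]]]}}

```text
clock: 5.72
position: [559.4, 115.4, 3.3]
tcp_rot: [0.065, 0.998, 0.0, 0.0]
force: [-1.1, 0.6, 0.9]
opening: 0.354
grip_force: 0.6
```

Call:
{"method": "apply_moves", "body": {"motion": [[[-0.06,0,0,0,0,0],[-0.06,0,0,0,0,0],[0,0,0,0,0,0]]]}}

```text
clock: 5.97
position: [560.7, 115.3, 3.1]
tcp_rot: [0.064, 0.998, -0.0, -0.001]
force: [-6.4, 1.4, 5.2]
opening: 0.352
grip_force: 3.1
```

Call:
{"method": "apply_moves", "body": {"motion": [[[-0.06,0,0,0,0,0],[-0.04,0,0,0,0,0],[0,0,0,0,0,0]]]}}

```text
clock: 6.22
position: [560.8, 115.2, 2.8]
tcp_rot: [0.064, 0.998, -0.0, -0.004]
force: [-13.2, 1.7, 8.8]
opening: 0.349
grip_force: 6.4
```

```bash
python3 - <<'E'
from h import *
s,c=snap('scene','s3.png');print(s['position'],s['force'])
i=c['image'][:,:,::-1][190:290,320:450]
cv2.imwrite('pics/c3.png',cv2.resize(cv2.convertScaleAbs(i,alpha=1.6,beta=15),None,fx=6,fy=6,interpolation=cv2.INTER_CUBIC))
E
```

```text
[560.77230392 115.22947301   2.77777505] [-13.19321633   1.67464016   8.76247518]
```

View pics/c3.png

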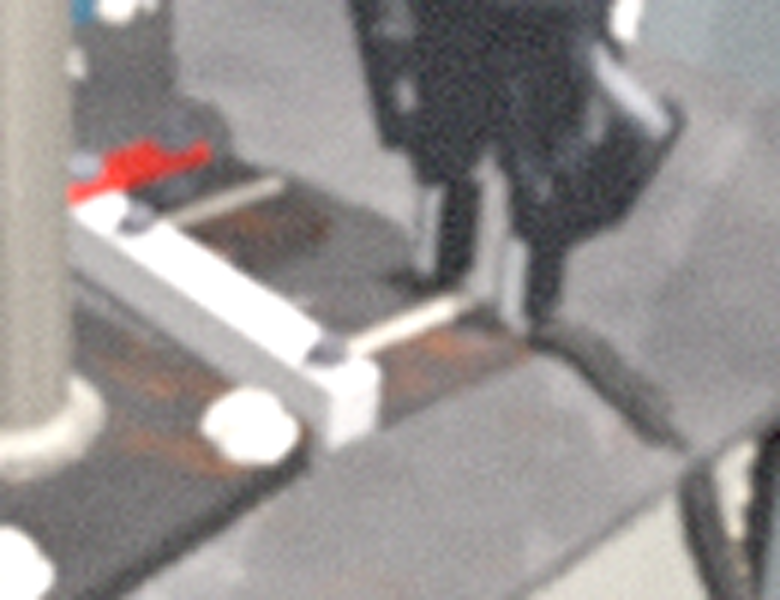

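The plate sits flush along the fence, with force building to 13 N and no further motion. A black cable lies just left of the plate, so I'll check its clearance before the side push.

```bash
python3 - <<'E'
from h import *
c=np.load('top0.npy',allow_pickle=True).item();T=campose(c,None)
def J(q,z,s=6,o=(220,150)):
    p=onplane(c,T,np.array(q)/s+o,z)-[629,37,0];return (p@R.from_euler('z',-.13).as_matrix())[:,:2].round(0).tolist()
print('cable',J([(145,293),(145,322),(80,288),(80,325),(10,300),(10,322)],10))
print('pole foot',J([(270,145)],10,1,(0,0)))
w=np.load('top0.npy',allow_pickle=True).item()['depth'];print('cable h',w[201,236:246],w[195,236:246], w[100:112,245])
s=env.read_state();print(s['joint_pos'].round(2))
E
```

```text
cable [[-57.0, 106.0], [-70.0, 104.0], [-58.0, 135.0], [-74.0, 133.0], [-67.0, 165.0], [-76.0, 164.0]]
pole foot [[97.0, 58.0]]
cable h [1252.0293 1252.9299 1250.6504 1246.2118 1257.2319 1253.3606 1253.4309
 1254.9912 1273.2112 1275.8572] [1280.4462 1277.5304 1274.4596 1277.5082 1272.4161 1278.7992 1275.538
 1273.3971 1271.7238 1282.0555] [ 910.9572   926.5385   922.9142   928.2101   932.34503  936.48615
 1319.6531  1317.1837  1319.3673  1317.7683  1315.6412  1316.8907 ]
[-0.39  0.62  0.14  1.91 -0.14  0.63  1.28]
```

Call:
{"method": "apply_moves", "body": {"motion": [[[0.3,0,-0.02,0,0,0],[0.4,0,0,0,0,0],[0.4,0,-0.6,0,0,0],[0,0,-1,0,0,0],[0,0,-1,0,0,0],[0,0,-0.5,0,0,0],[0,0,0,0,0,0]]], "claw": 0}}

```text
clock: 6.85
position: [539.4, 118.8, 84.5]
tcp_rot: [0.065, 0.998, 0.001, 0.003]
force: [0.4, -0.5, -0.2]
opening: 0.0
grip_force: 0.0
```

Call:
{"method": "apply_moves", "body": {"motion": [[[-0.5,0.4,0,0,0,0],[-0.8,0.6,0,0,0,0],[-0.8,0.6,0,0,0,0],[-0.66,0.58,0,0,0,0],[0,0,0,0,0,0]]]}}

```text
clock: 7.27
position: [615.5, 166.5, 80.6]
tcp_rot: [0.063, 0.998, 0.001, 0.001]
force: [0.5, 0.1, 0.4]
opening: 0.001
grip_force: 0.0
```

```bash
python3 - <<'E'
from h import *
s,c=snap('wrist','w4.png');i=c['image'][:,:,::-1];print(s['position'])
a=cv2.convertScaleAbs(i,alpha=1.5,beta=20)[150:]
s,c=snap('scene','s4.png');b=cv2.resize(c['image'][:,:,::-1][120:290,300:460],None,fx=1.8,fy=1.8)
o=np.zeros((560,640,3),np.uint8);o[:250]=a;o[252:252+306,:288]=b
cv2.imwrite('pics/c4.png',o)
E
```

```text
[615.46905088 166.51919632  80.58872934]
```

View pics/c4.png

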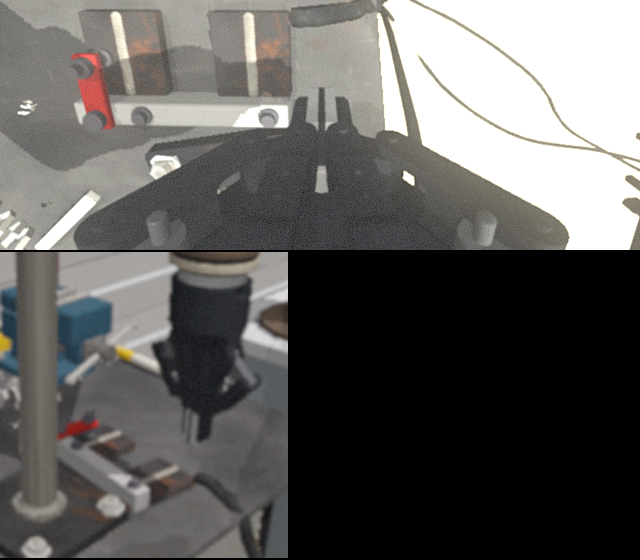

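The wrist view shows the loose plate flush on the fence, with its sides at x≈216 and 291 at row 235. The clamped plate's butt edge is at x≈171. The fingers (322,250) are left of the plate and the cable is in front of them.

```bash
python3 - <<'E'
from h import *
s,c=snap('wrist','w5.png');T=campose(c,s)
p=onplane(c,T,[(171,235),(216,235),(291,235),(291,165),(214,165),(172,165)],10)-[629,37,0]
p2=onplane(c,T,[(75,252),(288,247)],24)-[629,37,0];t=R.from_euler('z',-.13).as_matrix();tc=s['position']-[629,37,0]
print((p@t).round(1),(p2@t).round(1),(tc@t).round(1))
E
```

```text
[[-11.7   1.7  10. ]
 [-11.9  38.4  10. ]
 [-12.1  98.9  10. ]
 [-68.9 100.6  10. ]
 [-68.9  43.   10. ]
 [-68.9  11.3  10. ]] [[ -3.1 -69.5  24. ]
 [ -8.5  97.9  24. ]] [-32.9 123.4  80.1]
```

Call:
{"method": "apply_moves", "body": {"motion": [[[-0.1,0,0.8,0,0,0],[0,0,0.9,0,0,0],[0,0,0.9,0,0,0],[0,0,0.4,0,0,0],[0,0,0,0,0,0]]]}}

```text
clock: 7.83
position: [612.6, 161.9, 3.7]
tcp_rot: [0.065, 0.998, -0.001, -0.002]
force: [-0.6, 0.5, -0.3]
opening: -0.001
grip_force: 0.0
```

Call:
{"method": "apply_moves", "body": {"motion": [[[0,-0.16,0,0,0,0],[0,-0.16,0,0,0,0],[0,-0.16,0,0,0,0],[0,-0.16,0,0,0,0],[0,-0.16,0,0,0,0],[0,-0.16,0,0,0,0],[0,-0.16,0,0,0,0]]]}}

```text
clock: 8.42
position: [612.0, 135.7, 7.0]
tcp_rot: [0.064, 0.998, 0.001, 0.001]
force: [0.4, 3.3, 2.1]
opening: 0.002
grip_force: 1.4
```

Call:
{"method": "apply_moves", "body": {"motion": [[[0,0,0.08,0,0,0],[0,0,0,0,0,0],[0,-0.1,0.02,0,0,0],[0,-0.1,0.02,0,0,0],[0,-0.1,0,0,0,0],[0,-0.1,0,0,0,0],[0,-0.1,0,0,0,0],[0,0,0,0,0,0]]]}}

```text
clock: 9.08
position: [610.0, 123.4, 3.6]
tcp_rot: [0.064, 0.998, 0.0, 0.0]
force: [-0.4, 3.4, 4.5]
opening: 0.005
grip_force: 3.8
```

Call:
{"method": "apply_moves", "body": {"motion": [[[0,-0.06,0,0,0,0],[0,-0.06,0,0,0,0],[0,-0.06,0,0,0,0],[0,0,0,0,0,0]]]}}

```text
clock: 9.42
position: [609.5, 119.3, 3.7]
tcp_rot: [0.064, 0.998, 0.001, 0.0]
force: [-0.8, 4.4, 5.7]
opening: -0.002
grip_force: 4.0
```

Call:
{"method": "apply_moves", "body": {"motion": [[[0,-0.05,0,0,0,0],[0,-0.05,0,0,0,0],[0,0,0,0,0,0]]]}}

```text
clock: 9.67
position: [609.1, 116.9, 3.6]
tcp_rot: [0.064, 0.998, 0.001, 0.0]
force: [-1.5, 4.6, 5.5]
opening: 0.002
grip_force: 4.1
```

Call:
{"method": "apply_moves", "body": {"motion": [[[0,-0.05,0,0,0,0],[0,-0.05,0,0,0,0],[0,0,0,0,0,0]]]}}

```text
clock: 9.92
position: [608.8, 114.5, 3.6]
tcp_rot: [0.064, 0.998, 0.001, 0.0]
force: [0.2, 4.9, 5.4]
opening: 0.001
grip_force: 4.2
```

Call:
{"method": "apply_moves", "body": {"motion": [[[0,-0.05,0,0,0,0],[0,-0.05,0,0,0,0],[0,0,0,0,0,0]]]}}

```text
clock: 10.17
position: [608.5, 112.0, 3.6]
tcp_rot: [0.064, 0.998, 0.001, 0.0]
force: [-1.2, 4.5, 4.9]
opening: 0.001
grip_force: 4.2
```

Call:
{"method": "apply_moves", "body": {"motion": [[[0,-0.05,0,0,0,0],[0,-0.05,0,0,0,0],[0,0,0,0,0,0]]]}}

```text
clock: 10.42
position: [608.1, 109.6, 3.6]
tcp_rot: [0.064, 0.998, 0.001, 0.0]
force: [-1.5, 5.4, 5.4]
opening: -0.005
grip_force: 4.3
```

```bash
python3 - <<'E'
from h import *
s,c=snap('scene','s6.png');b=cv2.resize(c['image'][:,:,::-1][190:280,320:420],None,fx=5,fy=5,interpolation=cv2.INTER_CUBIC)
cv2.imwrite('pics/c6.png',cv2.convertScaleAbs(b,alpha=1.6,beta=15))
E
```

```text
(no output)
```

View pics/c6.png

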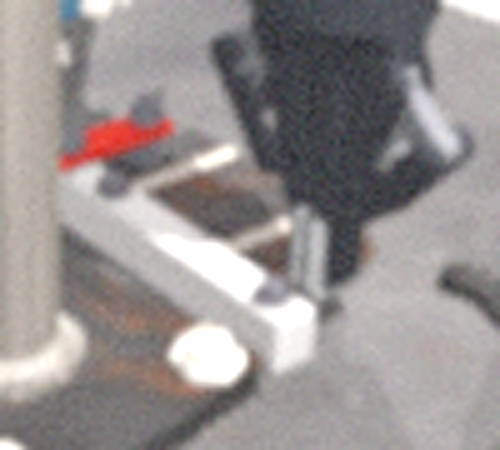

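The plate is sliding properly along the fence, and a small gap to the clamped plate seems to remain. Continuing until contact.

Call:
{"method": "apply_moves", "body": {"motion": [[[0,-0.05,0,0,0,0],[0,-0.05,0,0,0,0],[0,0,0,0,0,0]]]}}

```text
clock: 10.72
position: [607.9, 108.1, 3.6]
tcp_rot: [0.064, 0.998, 0.001, 0.0]
force: [-0.8, 7.8, 4.7]
opening: -0.004
grip_force: 5.3
```

Call:
{"method": "apply_moves", "body": {"motion": [[[0,-0.05,0,0,0,0],[0,-0.05,0,0,0,0],[0,0,0,0,0,0]]]}}

```text
clock: 10.97
position: [607.9, 107.9, 3.7]
tcp_rot: [0.063, 0.998, 0.002, 0.001]
force: [0.9, 11.9, 2.1]
opening: 0.004
grip_force: 7.2
```

The motion has stalled with force rising, so it is butted. Back off, rise and look.

Call:
{"method": "apply_moves", "body": {"motion": [[[0,0.2,0,0,0,0],[0,0.4,0,0,0,0],[0,0.4,-0.5,0,0,0],[0,0.5,-1,0,0,0],[0,0.5,-1,0,0,0],[0,0.3,-0.6,0,0,0],[0,0,0,0,0,0]]]}}

```text
clock: 11.55
position: [616.7, 162.6, 84.0]
tcp_rot: [0.064, 0.998, 0.001, 0.002]
force: [0.7, -0.2, -0.5]
opening: 0.004
grip_force: 0.0
```

```bash
python3 - <<'E'
from h import *
s,c=snap('wrist','w7.png');print(s['position'],s['force']);np.save('w7.npy',dict(c=c,s=s),allow_pickle=True)
i=c['image'][:,:,::-1][140:300,60:310]
cv2.imwrite('pics/c7.png',cv2.convertScaleAbs(cv2.resize(i,None,fx=3,fy=3,interpolation=cv2.INTER_CUBIC),alpha=1.6,beta=20))
E
```

```text
[616.67333902 162.56319706  83.95532473] [ 0.70042379 -0.2208436  -0.46319746]
```

View pics/c7.png

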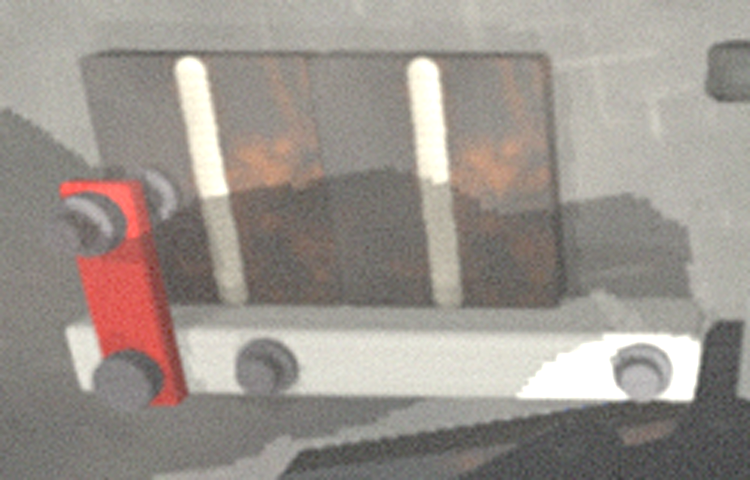

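The two plates now lie side by side with no visible gap. Their near edges are collinear (row ≈53) and the bead ends line up (rows ≈60 and 302). Handing in.

```bash
python3 -c "
from h import *
print(env.sign_off())"
```

```text
the job is handed in; nothing more can be done
None
```

The loose plate is pushed flush against the fence and butted against the clamped plate, as the last wrist picture shows, and the job is handed in at about 12 s of the 54 s; `sign_off()` returned no verdict.

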